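# Ease the gravel vacuum nozzle off its crooked peg and shut it in the tub

## Task

Slide the blue gravel vacuum nozzle off the open end of its crooked peg on the white pegboard, gently, following the bend by feel so that the nozzle never presses hard on the peg. Put the nozzle into the clear tub and then flip the tub's lid fully shut, leaving everything else where it is.

Things in the scene. Friction and masses are not known exactly. Their poses are not given: they have to be found in the camera images.
- board: Fixed white pegboard, 440 mm wide, 200 mm high, 10 mm thick, upright. Origin: middle of the bottom edge of its front face. x points into the board (the front faces -x), y along its width, z up. One red peg sticks out in front. A green net frame (y about +135 mm) and steel tweezers (y about -135 mm) are fixed flat on it, within 25 mm of its face.
- peg_root (a point): Where the red-coated steel wire peg, 7 mm thick, leaves the board's front face: y = 0, 160 mm above the board's bottom. Axes as the board's. The peg is springy (its open end gives about 0.4 mm per newton) and is spoilt if the nozzle presses on it with more than 8 N.
- peg_bend (a point): On the peg's axis, 65 mm out (-x) from the board; axes as the board's. Up to here the peg is straight and level. From here its last 80 mm are straight but bent off by 14 degrees, upward or to either side or anything between (not measured: see or feel it), so the open end, which has no head, lies 143 mm in front of the board and 19 mm off the straight line.
- nozzle: Blue nozzle, stiff tube, about 50 g, hung on the peg's straight part by its bore, its axis 6 mm below the peg's. Origin: on its axis, mid barrel. x: along the axis to the bell, at first towards the board. Barrel x -13 to 13 mm, outer dia 27, bore 19; then a bell, dia 39 at x = 23 mm. Kept parallel to how it hung, it passes the whole peg, 2 mm to spare each way on the bent part.
- tub: Fixed clear plastic tub, outer size 150 (x) by 170 (y) by 70 mm high, walls and floor 3 mm. Origin: centre of its underside. Its lid is hinged along the top edge of the wall on its +x side, at x = +75 mm, z = 70.5 mm, hinge line along y.
- lid (a joint): Angle in rad of the tub's flip-top lid: 0 fully shut, about 1.57 standing upright; at the start it stands open at 1.5 to 1.75. Clear plate 150 by 170 mm, 5 mm thick, with a small blue tab on its free edge. A stiff hinge holds it where it is left; moving it takes 1 to 2 N at the free edge. It swings from the +x side over the tub to shut.
- lid_edge (a point): Middle of the lid's free edge, 150 mm from the hinge line, in the middle of the plate's thickness.
- pot: Loose small terracotta pot, 56 mm in diameter, 50 mm high, standing before the board, beside the peg; origin at the centre of its underside. Bystander.
- magnet: Loose black and orange algae magnet, 45 by 60 mm, 34 mm high, before the board, beside the peg; origin at the centre of its underside. Bystander.
- jar: Loose food jar with a red cap, 60 mm in diameter, 75 mm high; origin at the centre of its underside. Bystander.
- drops: Loose test drop bottle with a yellow cap, 28 mm in diameter, 60 mm high; origin at the centre of its underside. Bystander.
- gasket: Loose black rubber ring lying flat, 60 mm in diameter, 8 mm high; origin at the centre of its underside. Bystander.
- scraper: Loose scraper with a handle, 170 mm long, lying flat; origin at the middle of its underside. Bystander.

How it is judged:
By the outcome, as a careful person would: the job done as asked, in the order asked, and still so for the second after the job is handed in, with the robot touching nothing.
It also fails if it takes over 72 s, if anything falls off the work surface, if the arm or the gripper's body presses on something with over 40 N, if the wrist force passes 120 N, or if a joint passes its speed limit or range.

## Robot

A 6-joint arm with a two-finger parallel gripper is mounted at the origin on the work surface. World frame = base frame: x ahead of the robot, y to its left, z up, the work surface at z = 0. Lengths are in m, angles in rad, forces in N, time in s.
With the tool pointing down it reaches from about 0.25 to 0.725 m from the base axis. Payload 4 kg.
Tool frame: the origin (TCP) lies on the front face of the gripper's body, between the roots of the fingers; the fingertips stand 73 mm ahead of it and the grasp point (between the pads) lies bot.tcp_to_grasp ahead of it (bot.tcp_to_grasp is the distance from the TCP to the grasp point, in m); z points along the fingers, y is the line along which they close (so a half turn about z gives the same grasp; the last joint's range is limited). The gripper opens to 85 mm and grips with 20 to 120 N. Pads are 22 mm wide; open, the fingers measure 114 mm over their backs; the gripper's body (76 mm by 85 mm) begins 54 mm behind the grasp point. The pads swing forward as they close: fully open they stand 13 mm farther back than shut.
Start: joints at [-1.199, 0.241, 0.005, 1.335, 0, 1.571], TCP at [0.182, -0.466, 0.304] pointing down, gripper open.
Joint ranges: [-2.72, 2.72], [-1.05, 1.87], [-1.09, 1.28], [-1.99, 2.15], [-1.42, 1.44], [-3.14, 3.14]. Speed limits (rad/s): [2.79, 2.79, 3.14, 3.14, 3.14, 3.14].

## Interface

Orientations are given as a unit quaternion [x, y, z, w].
In Python, from workcell import bot gives the robot as it stands.
- The arm moves only by the shell command python3 -m jog 'ROWS' [OPENING]. ROWS is JSON, one flat list of numbers, 6 for each row, row after row: the shift along the world's x, y, z scaled (see below), then the turn, a rotation vector about the world's x, y, z scaled (see below). In form: [tx, ty, tz, wx, wy, wz, tx, ty, tz, wx, wy, wz, ...]. A call has 1 to 10 rows; each row is the pose to reach, as a shift and turn from the pose commanded when the call began; what a row does not reach only later rows make up. The controller multiplies each number of a shift by 800 mm and each number of a turn by 2 rad. A row lasts 1/12 s, in which the tool goes at most 41.7 mm and 7.16 degrees, less where a joint would pass 70% of its speed; a pose out of reach is approached as far as the arm can. A call with a number of a shift or a turn outside -1 to 1 is refused whole. A call with a gripper value outside its range is refused whole. OPENING is the opening, from -1 (shut) to 1 (fully open), set as the call begins (- or left out, the last holds). The fingers move at their own pace and stop on an object; the grip force is fixed at half the most. Time passes only in rows, so rows that repeat a pose let the fingers close. It gives the time, the measured TCP pose, the force, the opening and the grip force at its end, in the units of the state.
- bot.get_obs(): the state, without advancing time (a new reading comes with each control period).
- bot.camera(name): name is "scene" or "top" or "wrist"; returns (picture, depth): 480x640x3 uint8, red, green, blue; 480x640 float32, m along the optical axis (not along the pixel's ray), 0 where there is no reading.
- bot.calibration(name): a dict with "intrinsics" (3x3 intrinsics, pixels), "pose" (4x4, takes a point from camera to world coordinates). Camera axes: x right, y up, looking along -z (the intrinsics and any distortion apply to the point x, -y, -z); pixel columns grow to the right and rows downward; lengths in m; the calibration is good to about 2 mm. A picture is of the moment at which its call begins: read the wrist's pose just before it. calibration takes no time and is no camera call; for the wrist camera it gives the pose at the moment of the call.
- bot.job_done(): hands the job in; it is judged then, once.
Trained networks look in the newest picture that a camera, given by its name, has taken for a name from the list of things; names that differ only in an ending like _2 or _b are one class to them, and where a whole thing is asked for, a point or a joint stands for the part that bears it (a point fixed in the world has none). Each returns a list of dicts, best first, with "confidence" (0 to 1); they miss things now and then, are a little off and sometimes report something else, mostly with a low value. They report only what shows in the picture. A call takes as long as a camera call.
- bot.find_in(label, camera): "at" ([x, y, z] in m, in the coordinates of the camera as it stood for that picture, good to about 4 mm: the middle of the surface that is visible of it).
- bot.tip_of(label, camera): "at" ([x, y, z] in m, in the coordinates of the camera as it stood for that picture, good to about 4 mm: a listed point, or the origin of a listed thing).
The state is a dict: "clock": time; "joint_pos": joint angles; "joint_vel": joint speeds; "tau": joint torques, N m; "eef_pos": TCP position; "tool_rot": TCP orientation; "ft_force": force on the tool from outside, world axes, zero at the start; "ft_torque": the same for the moment, N m; "grip_width": finger opening in m; "grasp_force": force on a finger pad.
Only numpy, scipy, OpenCV 4.12 (cv2) and the standard library are available. Lean on these libraries where they do the work, as an engineer would, in place of code of your own. Each camera call takes 0.05 s, during which the arm holds its last target. There are 200 camera calls.

## Working session

There is one attempt and no reset: what is moved stays moved. The work goes in short steps, Python scripts to look and compute and a shell command to move; the robot and the scene stay as the last step left them, time stands still between calls to the robot, and variables do not carry over. Pictures are saved under pics/ and viewed, at most 10 in all, crops included, and the job is handed in when it is done.

```bash
ls; mkdir -p pics; cat > h.py <<'E'
import numpy as np, cv2
from workcell import bot
def w(c,p):
    T=np.array(bot.calibration(c)["pose"]); return (T@np.r_[p,1])[:3]
def look(c,name=None,labels=(),tips=()):
    im,d=bot.camera(c)
    if name: cv2.imwrite(f"pics/{name}.png",im[:,:,::-1])
    for f,ls in((bot.find_in,labels),(bot.tip_of,tips)):
        for l in ls:
            for r in f(l,c)[:2]:
                print(c,f.__name__,l,np.round(w(c,r["at"]),4),round(r["confidence"],2))
    return im,d
def pts(c,d,mask):
    K=np.array(bot.calibration(c)["intrinsics"]);T=np.array(bot.calibration(c)["pose"])
    v,u=np.nonzero(mask&(d>0));z=d[v,u]
    P=np.c_[(u-K[0,2])/K[0,0]*z,-(v-K[1,2])/K[1,1]*z,-z,np.ones(len(z))]
    return (P@T.T)[:,:3]
E
python3 - <<'E'
from h import *
o=bot.get_obs();print(bot.tcp_to_grasp,{k:np.round(v,3) for k,v in o.items()})
T=["board","peg_root","peg_bend","nozzle","tub","lid_edge","pot","magnet","jar","drops","gasket","scraper"]
look("scene","s0",["nozzle","lid"],T)
look("top","t0",["nozzle","lid"],T)
E
```

```text
pics
0.0539 {'clock': np.float64(0.0), 'joint_pos': array([-1.199,  0.241,  0.004,  1.335, -0.   ,  1.571]), 'joint_vel': array([ 0.001,  0.   ,  0.001, -0.002, -0.   ,  0.001]), 'tau': array([-1.0000e-03, -3.7231e+01,  2.5241e+01,  1.7000e-02, -0.0000e+00,
        0.0000e+00]), 'eef_pos': array([ 0.181, -0.465,  0.303]), 'tool_rot': array([ 0.983,  0.185, -0.   , -0.001]), 'ft_force': array([ 0.179, -0.45 , -0.973]), 'ft_torque': array([ 0.006, -0.006, -0.012]), 'grasp_force': np.float64(0.0), 'grip_width': np.float64(0.085)}
scene call nozzle [0.4851 0.3044 0.1635] 0.59
scene call nozzle [0.6379 0.241  0.0179] 0.25
scene call lid [ 0.6504 -0.1758  0.1623] 0.83
scene call lid [0.5312 0.3358 0.1287] 0.71
scene call board [ 0.4793  0.3349 -0.0033] 0.86
scene call peg_root [0.4779 0.3376 0.1621] 0.85
scene call peg_bend [0.4759 0.2752 0.1572] 0.95
scene call nozzle [0.4737 0.2967 0.1541] 0.86
scene call nozzle [ 0.5597 -0.179  -0.0011] 0.7
scene call tub [ 0.5606 -0.1767 -0.0025] 0.7
scene call lid_edge [ 0.6547 -0.1726  0.2161] 0.82
scene call pot [ 3.226e-01  2.706e-01 -3.000e-04] 0.
[... 435 characters left out ...]
oard [ 4.809e-01  3.447e-01 -3.000e-04] 0.89
top call peg_root [0.4711 0.3484 0.1606] 0.55
top call peg_bend [0.4725 0.2786 0.1623] 0.95
top call peg_bend [0.477  0.3433 0.0023] 0.7
top call nozzle [0.4777 0.2989 0.1532] 0.73
top call nozzle [ 0.3873 -0.3482 -0.001 ] 0.35
top call tub [ 0.5604 -0.1759  0.0022] 0.75
top call lid_edge [ 0.6556 -0.1711  0.2191] 0.78
top call pot [0.326  0.2744 0.0036] 0.89
top call magnet [0.6267 0.2527 0.0017] 0.58
top call magnet [ 0.6604 -0.1712  0.2208] 0.23
top call jar [ 3.845e-01 -3.461e-01 -1.000e-04] 0.71
top call drops [ 0.3467 -0.215  -0.001 ] 0.65
top call gasket [ 7.275e-01  1.166e-01 -3.000e-04] 0.73
top call scraper [ 0.3697  0.0244 -0.0032] 0.59
```

View pics/s0.png

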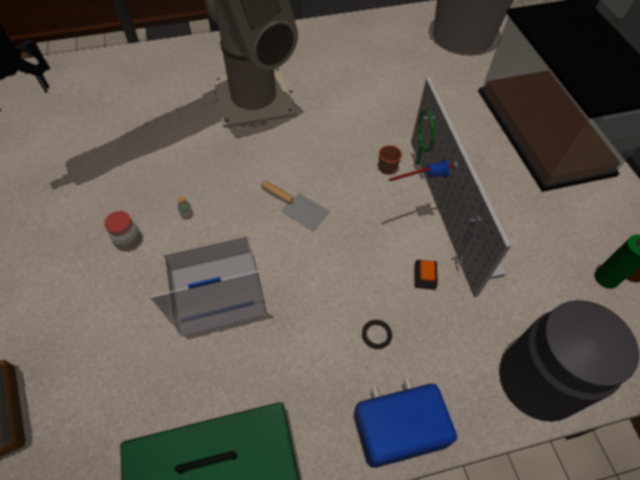

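View pics/t0.png

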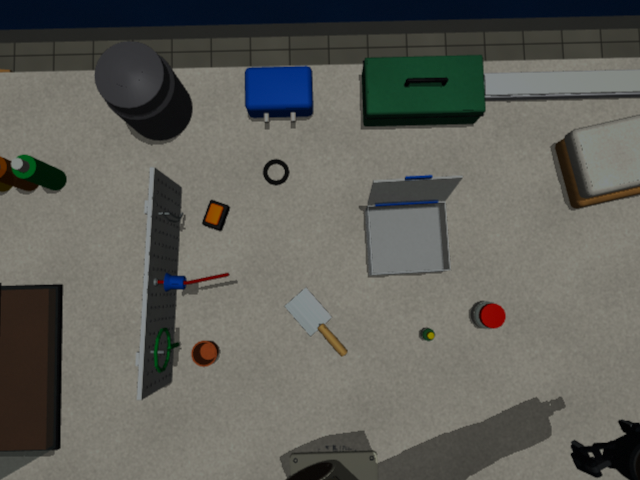

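```bash
python3 - <<'E'
from h import *
for c in("scene","top"):
    im,d=bot.camera(c);h=cv2.cvtColor(im,cv2.COLOR_RGB2HSV)
    for n,m in(("red",((h[...,0]<6)|(h[...,0]>174))&(h[...,1]>140)&(h[...,2]>70)),("blue",(h[...,0]>95)&(h[...,0]<125)&(h[...,1]>120))):
        P=pts(c,d,m);P=P[(P[:,1]>.15)&(P[:,1]<.4)&(P[:,2]>.1)&(P[:,0]>.35)&(P[:,0]<.6)]
        print(c,n,len(P))
        if len(P)<5: continue
        for y in np.arange(.17,.36,.0125):
            q=P[abs(P[:,1]-y)<.00625]
            if len(q)>3: print(round(y,3),len(q),np.round(np.median(q,0),4),np.round(q.min(0),3),np.round(q.max(0),3))
    # board face, tub edges
    m=(h[...,1]<40)&(h[...,2]>120);P=pts(c,d,m);q=P[(P[:,1]>.28)&(P[:,1]<.42)&(P[:,2]>.06)&(P[:,2]<.19)]
    if len(q)>50: k=np.polyfit(q[:,0],q[:,1],1);print("board",len(q),k,q.min(0),q.max(0))
E
```

```text
scene red 93
0.195 5 [0.4871 0.1987 0.1698] [0.486 0.197 0.167] [0.49 0.2  0.17]
0.208 10 [0.4872 0.2067 0.1682] [0.484 0.202 0.166] [0.489 0.212 0.171]
0.22 13 [0.4843 0.2197 0.1677] [0.48  0.214 0.164] [0.488 0.226 0.169]
0.233 11 [0.4817 0.2335 0.166 ] [0.48  0.227 0.164] [0.483 0.238 0.168]
0.245 11 [0.4805 0.2455 0.1658] [0.477 0.24  0.161] [0.483 0.251 0.167]
0.258 13 [0.4775 0.2593 0.1632] [0.474 0.254 0.16 ] [0.48  0.263 0.165]
0.27 13 [0.4758 0.2687 0.1621] [0.47  0.265 0.159] [0.479 0.275 0.165]
0.283 7 [0.4732 0.2787 0.1619] [0.472 0.276 0.161] [0.476 0.282 0.162]
0.333 6 [0.478  0.3303 0.1619] [0.475 0.329 0.16 ] [0.48  0.333 0.163]
scene blue 268
0.283 47 [0.4789 0.2859 0.161 ] [0.465 0.282 0.142] [0.488 0.288 0.168]
0.295 80 [0.481  0.2942 0.1637] [0.464 0.289 0.142] [0.489 0.301 0.168]
0.308 91 [0.4843 0.3084 0.1631] [0.465 0.301 0.149] [0.493 0.314 0.171]
0.32 45 [0.4823 0.316  0.1664] [0.462 0.314 0.151] [0.494 0.319 0.172]
0.345 5 [0.4224 0.3438 0.1132] [0.418 0.342 0.102] [0.439 0.345 0.132]
top red 129
0.195 5 [0.4867 0.1995 0.1697] [0.485 0.197 0.167] [0.489 0.20
[... 253 characters left out ...]
6] [0.476 0.239 0.16 ] [0.481 0.251 0.168]
0.258 16 [0.4768 0.2571 0.1645] [0.473 0.252 0.16 ] [0.479 0.263 0.17 ]
0.27 16 [0.4743 0.27   0.1628] [0.472 0.265 0.158] [0.477 0.276 0.166]
0.283 13 [0.4736 0.2792 0.1627] [0.472 0.277 0.157] [0.476 0.284 0.169]
0.333 10 [0.4761 0.3316 0.163 ] [0.475 0.327 0.159] [0.477 0.336 0.167]
top blue 292
0.283 27 [0.47   0.287  0.1627] [0.462 0.285 0.144] [0.486 0.289 0.168]
0.295 87 [0.4742 0.295  0.1646] [0.462 0.289 0.146] [0.486 0.301 0.169]
0.308 89 [0.4745 0.3083 0.1644] [0.461 0.301 0.15 ] [0.489 0.314 0.171]
0.32 82 [0.4737 0.318  0.1671] [0.457 0.314 0.156] [0.493 0.322 0.174]
0.345 7 [0.4825 0.3421 0.1038] [0.468 0.341 0.101] [0.489 0.343 0.108]
```

The top view shows the nozzle at (175,283) on the peg, the peg's end at (228,275), the pot at (205,352) and the magnet at (216,215). The tub is at (405,240) and its lid stands up at (415,188). In the scene view the nozzle is at (438,169). The peg bends mostly toward +x and a little upward.

```bash
python3 - <<'E'
from h import *
im,d=bot.camera("scene");P=pts("scene",d,d>0)
h=cv2.cvtColor(im,cv2.COLOR_RGB2HSV)[...,1][d>0]
q=P[(P[:,1]>.32)&(P[:,1]<.38)&(P[:,2]>.03)&(P[:,2]<.185)&(P[:,0]>.3)&(P[:,0]<.68)&(h<60)]
for i in range(5):
    A=np.c_[q[:,0],q[:,2],np.ones(len(q))];k=np.linalg.lstsq(A,q[:,1],rcond=None)[0];r=q[:,1]-A@k;q=q[abs(r)<max(.004,2*r.std())] if i<4 else q
print("face y=a x+b z+c",k,len(q),np.degrees(np.arctan(k[0])),r.std())
t=P[(P[:,2]>.185)&(P[:,2]<.21)&(P[:,1]>.3)&(P[:,1]<.4)];print("top",np.round(np.percentile(t,[1,50,99],0),3))
im,d=bot.camera("top");P=pts("top",d,d>0)
t=P[(P[:,2]>.185)&(P[:,2]<.215)&(P[:,1]>.3)&(P[:,1]<.4)];print("top",np.round(np.percentile(t,[1,50,99],0),3),np.polyfit(t[:,0],t[:,1],1))
l=P[(P[:,2]>.09)&(P[:,2]<.23)&(P[:,1]<-.05)&(P[:,1]>-.3)&(P[:,0]>.55)&(P[:,0]<.75)];print("lid",len(l),np.round(np.percentile(l,[1,50,99],0),3))
A=np.c_[l[:,1],l[:,2],np.ones(len(l))];print(np.linalg.lstsq(A,l[:,0],rcond=None)[0])
t=P[(P[:,2]>.06)&(P[:,2]<.08)&(P[:,1]<-.05)&(P[:,1]>-.3)&(P[:,0]>.45)&(P[:,0]<.68)];print("rim",np.round(cv2.minAreaRect(t[:,:2].astype(np.float32)*1000),1) if 0 else cv2.minAreaRect((t[:,:2]*1000).astype(np.float32)))
E
python3 -m jog '[0.03,0.08,0.03,0,0,0.06, 0.07,0.16,0.06,0,0,0.12, 0.1,0.22,0.07,0,0,0.18, 0.12,0.27,0.07,0,0,0.24, 0.15,0.33,0.07,0,0,0.3, 0.18,0.38,0.07,0,0,0.36, 0.2,0.43,0.07,0,0,0.42, 0.22,0.48,0.07,0,0,0.48, 0.24,0.53,0.07,0,0,0.54, 0.26,0.58,0.07,0,0,0.6]'
```

```text
face y=a x+b z+c [-5.43383956e-02  1.06553175e-04  3.66453570e-01] 4793 -3.1103019159544614 0.0007522238227903294
top [[0.28  0.311 0.186]
 [0.853 0.341 0.201]
 [0.947 0.398 0.21 ]]
top [[0.267 0.314 0.186]
 [0.83  0.349 0.201]
 [0.941 0.398 0.215]] [0.01465987 0.34197776]
lid 1928 [[ 0.634 -0.254  0.091]
 [ 0.646 -0.171  0.17 ]
 [ 0.657 -0.088  0.228]]
[-0.02744561  0.1386203   0.61769977]
rim ((558.7763061523438, -174.1436767578125), (152.57977294921875, 170.71060180664062), 1.4157577753067017)
clock: 2.53
eef_pos: [0.3514, -0.0907, 0.359]
tool_rot: [0.705, 0.709, 0.0, 0.001]
ft_force: [0.5, -1.6, -0.3]
grip_width: 0.0855
grasp_force: 0.0
```

```bash
python3 -m jog '[0.015,0.045,0,0.02,0,-0.005, 0.03,0.09,0,0.04,0,-0.01, 0.045,0.135,0,0.06,0,-0.015, 0.06,0.18,0,0.08,0,-0.02, 0.075,0.225,-0.01,0.1,0,-0.025, 0.09,0.27,-0.02,0.13,-0.003,-0.03, 0.11,0.315,-0.03,0.13,-0.003,-0.03, 0.13,0.36,-0.04,0.13,-0.003,-0.03, 0.143,0.4,-0.05,0.13,-0.003,-0.03, 0.152,0.436,-0.0625,0.13,-0.003,-0.03]'
python3 - <<'E'
from h import *
from scipy.spatial.transform import Rotation as R
o=bot.get_obs();print(np.round(o["eef_pos"],4),np.round(R.from_quat(o["tool_rot"]).as_matrix(),3),o["clock"])
im,d=look("wrist","w1",["nozzle"],["nozzle","peg_root","peg_bend"])
h=cv2.cvtColor(im,cv2.COLOR_RGB2HSV)
for n,m in(("red",((h[...,0]<6)|(h[...,0]>174))&(h[...,1]>140)&(h[...,2]>60)),("blue",(h[...,0]>95)&(h[...,0]<125)&(h[...,1]>120))):
    P=pts("wrist",d,m);P=P[(P[:,1]>.15)&(P[:,1]<.4)&(P[:,2]>.1)&(P[:,0]>.4)&(P[:,0]<.55)]
    print(n,len(P))
    for y in np.arange(.17,.36,.0125):
        q=P[abs(P[:,1]-y)<.004]
        if len(q)>3: print(round(y,3),len(q),np.round(np.median(q,0),4),np.round(np.percentile(q,2,0),4),np.round(np.percentile(q,98,0),4))
E
```

```text
clock: 3.37
eef_pos: [0.4735, 0.2584, 0.3084]
tool_rot: [0.721, 0.68, 0.094, -0.089]
ft_force: [0.1, 0.1, 0.2]
grip_width: 0.0856
grasp_force: 0.0
[0.4735 0.2584 0.3084] [[ 0.056  0.998  0.015]
 [ 0.965 -0.058  0.257]
 [ 0.258 -0.    -0.966]] 3.3667
wrist call nozzle [0.4717 0.3046 0.1645] 0.88
wrist call nozzle [0.4723 0.2988 0.15  ] 0.9
wrist call peg_root [0.4724 0.346  0.1589] 0.97
wrist call peg_bend [0.4712 0.2767 0.1605] 0.62
red 1600
0.195 12 [0.4857 0.1985 0.1706] [0.4835 0.198  0.1677] [0.4879 0.1988 0.1709]
0.208 138 [0.4837 0.2078 0.1699] [0.4808 0.2037 0.1673] [0.4865 0.2114 0.1715]
0.22 132 [0.4817 0.22   0.1688] [0.4789 0.2162 0.167 ] [0.4844 0.2238 0.1705]
0.233 132 [0.4794 0.2327 0.1676] [0.4766 0.2288 0.1661] [0.4822 0.2365 0.169 ]
0.245 130 [0.4772 0.245  0.1665] [0.4743 0.2412 0.1643] [0.4801 0.2487 0.1682]
0.258 130 [0.475  0.2576 0.1654] [0.4721 0.2538 0.1631] [0.4779 0.2614 0.1668]
0.27 129 [0.4729 0.2698 0.1643] [0.4699 0.2661 0.162 ] [0.4758 0.2736 0.1657]
0.283 62 [0.4719 0.2806 0.1639] [0.4695 0.2786 0.1627] [0.4743 0.2825 0.165 ]
0.32 21 [0.4744 0.3235 0.1638] [0.4715 0.3229 0.1615] [0.4771 0.3238 0.1657]
0.333 115 [0.4747 0.3316 0.1635] [0.4713 0.3287 0.1612] [0.4778 0.334  0.1651]
blue 6840
0.245 51 [0.534  0.2476 0.303 ] [0.5216 0.244  0.2982] [0.5395 0.2489 0.3053]
0.258 337 [0.516  0.259  0.3039] [0.405  0.2537 0.2592] [0.5361 0.2614 0.3219]
0.27 2231 [0.4499 0.2696 0.3171] [0.4082 0.2662 0.263 ] [0.5377 0.2737 0.3318]
0.283 81 [0.4745 0.2856 0.1674] [0.4268 0.279  0.16  ] [0.484  0.2865 0.2734]
0.295 589 [0.4728 0.295  0.1662] [0.4604 0.2911 0.1581] [0.4851 0.2987 0.1687]
0.308 604 [0.4736 0.3075 0.1664] [0.4613 0.3037 0.1594] [0.4859 0.3114 0.1691]
0.32 312 [0.472  0.3176 0.1706] [0.4587 0.3161 0.1623] [0.4896 0.32   0.1735]
```

View pics/w1.png

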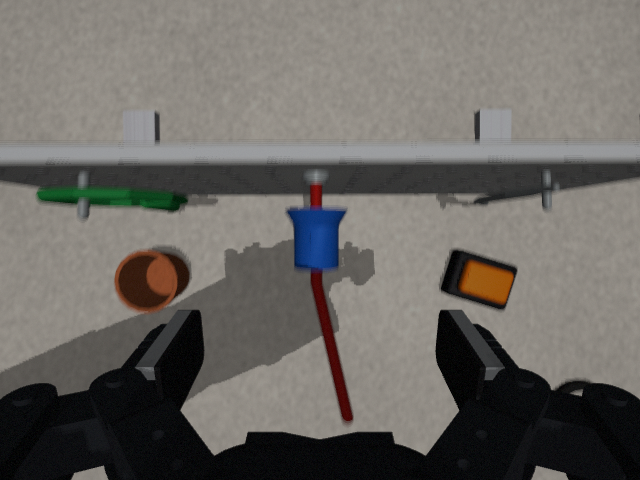

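The wrist view shows the nozzle at (317,238) centred between the open fingers. The peg bends to the right (+x), ending at (347,417), and nothing lies in the fingers' way.

```bash
python3 -m jog '[0,0.008,-0.03,0,0,0, 0,0.015,-0.06,0,0,0, -0.001,0.022,-0.09,0,0,0, -0.001,0.027,-0.115,0,0,0, -0.001,0.03,-0.127,0,0,0, -0.001,0.03,-0.127,0,0,0, -0.001,0.03,-0.127,0,0,0]'
python3 - <<'E'
from h import *
o=bot.get_obs();print(np.round(o["eef_pos"],4),o["ft_force"],o["ft_torque"])
im,d=look("wrist","w2")
h=cv2.cvtColor(im,cv2.COLOR_RGB2HSV)
P=pts("wrist",d,(h[...,0]>95)&(h[...,0]<125)&(h[...,1]>120));
for y in (.285,.29,.295,.3,.305,.31,.315,.32):
    q=P[(abs(P[:,1]-y)<.002)&(P[:,2]<.18)&(abs(P[:,0]-.4735)<.03)]
    if len(q)>5: print(y,len(q),np.round(np.percentile(q,[1,50,99],0),4).tolist())
E
```

```text
clock: 4.2
eef_pos: [0.4722, 0.2794, 0.2077]
tool_rot: [0.722, 0.68, 0.094, -0.089]
ft_force: [0.2, 0.2, 0.8]
grip_width: 0.0855
grasp_force: 0.0
[0.4722 0.2794 0.2077] [0.22582149 0.2499078  0.75603409] [-0.2533052   0.00137109  0.00555786]
0.285 109 [[0.4648, 0.2861, 0.1579], [0.4794, 0.2867, 0.1668], [0.4868, 0.287, 0.1689]]
0.29 898 [[0.4612, 0.288, 0.1581], [0.4741, 0.29, 0.167], [0.4868, 0.292, 0.1696]]
0.295 904 [[0.4616, 0.2931, 0.1584], [0.4744, 0.295, 0.1671], [0.4871, 0.297, 0.1697]]
0.3 901 [[0.4618, 0.298, 0.1583], [0.4747, 0.3, 0.1671], [0.4874, 0.302, 0.1697]]
0.305 898 [[0.4621, 0.303, 0.158], [0.4749, 0.305, 0.1672], [0.4877, 0.3069, 0.1696]]
0.31 907 [[0.4625, 0.308, 0.158], [0.4753, 0.31, 0.1672], [0.4881, 0.3119, 0.1698]]
0.315 921 [[0.4617, 0.3131, 0.1591], [0.4759, 0.3151, 0.1688], [0.4902, 0.317, 0.1719]]
0.32 1507 [[0.4597, 0.318, 0.1408], [0.4771, 0.3203, 0.1702], [0.4931, 0.322, 0.1746]]
```

View pics/w2.png

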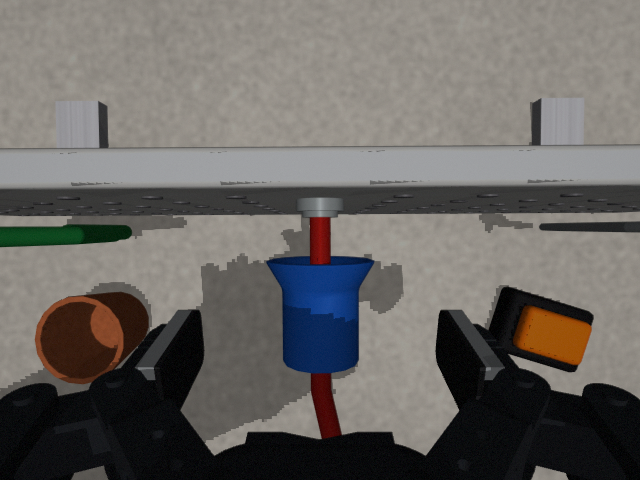

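```bash
python3 -m jog '[0.002,0.006,-0.001,0,0,0, 0.002,0.006,-0.001,0,0,0, 0.002,0.006,-0.001,0,0,0]'; python3 -m jog '[0,0,0,0,0,0, 0,0,0,0,0,0,0,0,0,0,0,0,0,0,0,0,0,0]' -1; python3 -c "
from workcell import bot;o=bot.get_obs();print(o['eef_pos'],o['ft_force'],o['ft_torque'],o['grip_width'])"
```

```text
clock: 4.5
eef_pos: [0.4742, 0.2853, 0.2074]
tool_rot: [0.721, 0.68, 0.095, -0.089]
ft_force: [0.5, -1.0, 1.0]
grip_width: 0.0854
grasp_force: 0.0
clock: 4.83
eef_pos: [0.4734, 0.2849, 0.2062]
tool_rot: [0.722, 0.68, 0.094, -0.089]
ft_force: [0.2, 0.7, -0.3]
grip_width: 0.0387
grasp_force: 0.0
[0.47340729 0.28491813 0.20618042] [ 0.20510899  0.6999417  -0.31984267] [-0.27459151  0.00587877  0.01179729] 0.03870773216449622
```

```bash
python3 -m jog '[0,0,0,0,0,0, 0,0,0,0,0,0,0,0,0,0,0,0,0,0,0,0,0,0]'; python3 - <<'E'
from h import *
o=bot.get_obs();print(o['eef_pos'],o['ft_force'],o['ft_torque'],o['grip_width'])
im,d=look("wrist","w3");h=cv2.cvtColor(im,cv2.COLOR_RGB2HSV)
P=pts("wrist",d,(h[...,0]>95)&(h[...,0]<125)&(h[...,1]>120))
for y in (.285,.29,.295,.3,.305,.31,.315,.32):
    q=P[(abs(P[:,1]-y)<.002)&(P[:,2]<.18)&(abs(P[:,0]-.4735)<.03)]
    if len(q)>5: print(y,len(q),np.round(np.percentile(q,[1,50,99],0),4).tolist())
P=pts("wrist",d,((h[...,0]<6)|(h[...,0]>174))&(h[...,1]>140)&(h[...,2]>60))
for y in (.25,.26,.27,.28,.325,.33,.335):
    q=P[(abs(P[:,1]-y)<.002)&(P[:,2]>.14)&(abs(P[:,0]-.4735)<.03)]
    if len(q)>5: print('red',y,len(q),np.round(np.percentile(q,[1,50,99],0),4).tolist())
E
```

```text
clock: 5.17
eef_pos: [0.4734, 0.2849, 0.2062]
tool_rot: [0.722, 0.68, 0.094, -0.09]
ft_force: [-1.0, -0.5, 1.0]
grip_width: 0.0247
grasp_force: 60.4
[0.47343962 0.28492015 0.20619924] [-1.04593005 -0.52097032  1.02874653] [-0.19030647  0.07989772  0.00559355] 0.024665156094322
0.285 178 [[0.4643, 0.2856, 0.1599], [0.4776, 0.2865, 0.1662], [0.488, 0.287, 0.1727]]
0.29 914 [[0.4617, 0.288, 0.1593], [0.4742, 0.29, 0.1662], [0.4867, 0.292, 0.1693]]
0.295 913 [[0.4619, 0.293, 0.1589], [0.4742, 0.295, 0.1663], [0.487, 0.297, 0.1735]]
0.3 923 [[0.4622, 0.298, 0.1587], [0.4747, 0.2999, 0.1663], [0.4873, 0.302, 0.1722]]
0.305 958 [[0.4517, 0.3031, 0.1583], [0.4751, 0.305, 0.1662], [0.4978, 0.3069, 0.1782]]
0.31 940 [[0.4536, 0.308, 0.1545], [0.4751, 0.31, 0.1662], [0.4882, 0.312, 0.1688]]
0.315 917 [[0.4617, 0.313, 0.1579], [0.476, 0.3151, 0.1682], [0.4904, 0.317, 0.1712]]
0.32 1712 [[0.4601, 0.3181, 0.1395], [0.4773, 0.3201, 0.1678], [0.4931, 0.3219, 0.1735]]
red 0.27 129 [[0.4713, 0.2692, 0.1629], [0.4741, 0.2707, 0.1644], [0.4768, 0.2719, 0.1656]]
red 0.28 195 [[0.4703, 0.2781, 0.1617], [0.473, 0.28, 0.1638], [0.4758, 0.282, 0.1653]]
red 0.325 245 [[0.4721, 0.323, 0.1612], [0.4754, 0.3251, 0.1637], [0.4788, 0.3269, 0.1656]]
red 0.33 254 [[0.4723, 0.328, 0.1608], [0.4757, 0.33, 0.1638], [0.479, 0.332, 0.1657]]
red 0.335 215 [[0.4726, 0.333, 0.1614], [0.4759, 0.3347, 0.1637], [0.4793, 0.3363, 0.1655]]
```

View pics/w3.png

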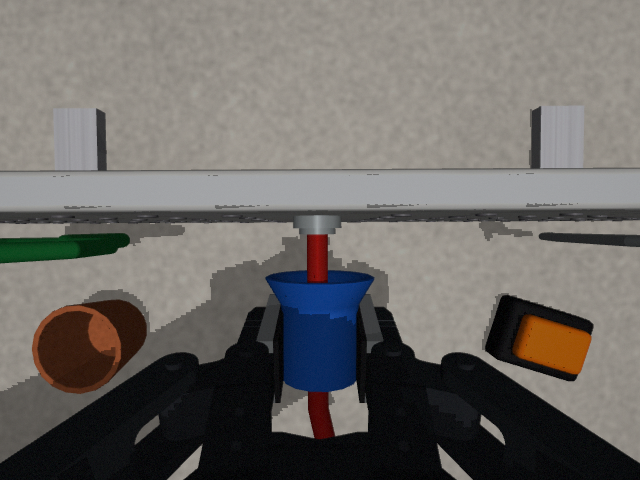

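The third wrist view shows the barrel held squarely between the pads at (320,340), with the peg clear to the right at (320,415). Next I lift the nozzle 6 mm so the bore is centred on the peg.

```bash
cat >> h.py <<'E'
def ft(n=5):
    F=[]
    for i in range(n):
        bot.camera("wrist");o=bot.get_obs();F.append(np.r_[o["ft_force"],o["ft_torque"],o["eef_pos"]])
    F=np.array(F);print("F",np.round(F[:,:3].mean(0),2),"+-",np.round(F[:,:3].std(0),2),"M",np.round(F[:,3:6].mean(0),3),"p",np.round(F[:,6:].mean(0),4),"t",round(o["clock"],2),"w",round(o["grip_width"],4))
def peg():
    im,d=bot.camera("wrist");h=cv2.cvtColor(im,cv2.COLOR_RGB2HSV)
    P=pts("wrist",d,((h[...,0]<6)|(h[...,0]>174))&(h[...,1]>140)&(h[...,2]>60));B=pts("wrist",d,(h[...,0]>95)&(h[...,0]<125)&(h[...,1]>120))
    for n,Q in(("red",P),("blue",B)):
        Q=Q[(Q[:,2]>.14)&(Q[:,2]<.2)&(abs(Q[:,0]-.48)<.04)]
        for y in np.arange(.13,.345,.01):
            q=Q[abs(Q[:,1]-y)<.002]
            if len(q)>20: print(n,round(y,3),len(q),np.round(np.median(q,0),4),"xmid",np.round((np.percentile(q[:,0],2)+np.percentile(q[:,0],98))/2,4))
E
python3 -c "from h import *;ft()"
python3 -m jog '[0,0,0.004,0,0,0, 0,0,0.0075,0,0,0, 0,0,0.0075,0,0,0,0,0,0.0075,0,0,0]'
python3 -c "from h import *;ft();peg()"
```

```text
F [-0.31 -0.45  0.68] +- [0.26 0.2  0.39] M [-0.202  0.089  0.037] p [0.4734 0.285  0.2062] t 5.47 w 0.0251
clock: 5.8
eef_pos: [0.4737, 0.285, 0.2124]
tool_rot: [0.722, 0.68, 0.094, -0.089]
ft_force: [0.4, -0.5, -0.9]
grip_width: 0.025
grasp_force: 60.4
F [-0.23 -0.3  -0.68] +- [0.6  0.18 0.39] M [-0.312  0.009  0.011] p [0.4734 0.2849 0.2121] t 6.05 w 0.0251
red 0.27 191 [0.4744 0.2699 0.1644] xmid 0.4741
red 0.28 176 [0.4729 0.2799 0.1639] xmid 0.4728
red 0.32 93 [0.4754 0.321  0.1637] xmid 0.4751
red 0.33 220 [0.4757 0.33   0.1638] xmid 0.4756
blue 0.28 90 [0.5148 0.2792 0.1969] xmid 0.5129
blue 0.29 916 [0.4742 0.29   0.172 ] xmid 0.4741
blue 0.3 1122 [0.4753 0.3001 0.1726] xmid 0.4783
blue 0.31 925 [0.475  0.3099 0.172 ] xmid 0.4749
blue 0.32 1712 [0.4768 0.3201 0.1735] xmid 0.4766
```

```bash
python3 -m jog '[-0.0007,-0.0065,0,0,0,0, -0.0014,-0.013,0,0,0,0, -0.0007,-0.023,0.0004,0,0,0, 0,-0.033,0.0009,0,0,0, 0.0007,-0.043,0.0013,0,0,0, 0.0014,-0.0533,0.0017,0,0,0, 0.0014,-0.0533,0.0017,0,0,0]'
python3 -c "from h import *;ft();peg()"
```

```text
clock: 6.68
eef_pos: [0.4748, 0.2405, 0.2136]
tool_rot: [0.722, 0.679, 0.094, -0.089]
ft_force: [0.7, 0.7, -0.3]
grip_width: 0.0245
grasp_force: 60.4
F [-0.2  -0.19 -0.41] +- [0.15 0.51 0.53] M [-0.289  0.034  0.006] p [0.4748 0.242  0.2136] t 6.93 w 0.0247
red 0.23 242 [0.4812 0.23   0.1679] xmid 0.4811
red 0.24 136 [0.48   0.2391 0.1673] xmid 0.4796
red 0.28 220 [0.4729 0.28   0.1636] xmid 0.4728
red 0.29 222 [0.4734 0.29   0.1636] xmid 0.4734
red 0.3 218 [0.474  0.3    0.1638] xmid 0.474
red 0.31 232 [0.4746 0.3101 0.1636] xmid 0.4744
red 0.32 235 [0.4751 0.32   0.1637] xmid 0.475
red 0.33 235 [0.4757 0.33   0.1637] xmid 0.4756
blue 0.25 907 [0.4753 0.25   0.1734] xmid 0.4754
blue 0.26 917 [0.4762 0.26   0.1736] xmid 0.476
blue 0.27 869 [0.4767 0.2699 0.1741] xmid 0.4766
blue 0.28 897 [0.4734 0.2788 0.1733] xmid 0.477
```

```bash
python3 -m jog '[0.0014,-0.008,0.0007,0,0,0, 0.0028,-0.0158,0.0014,0,0,0, 0.0042,-0.0237,0.0021,0,0,0, 0.0056,-0.0316,0.0028,0,0,0, 0.0056,-0.0316,0.0028,0,0,0]'
python3 -c "from h import *;ft(4);peg()"
```

```text
clock: 7.4
eef_pos: [0.4794, 0.2157, 0.2159]
tool_rot: [0.722, 0.679, 0.094, -0.089]
ft_force: [0.1, -0.7, -1.2]
grip_width: 0.0252
grasp_force: 60.4
F [ 0.26 -0.18 -0.26] +- [0.38 0.31 0.4 ] M [-0.264 -0.011 -0.003] p [0.4792 0.2166 0.2158] t 7.6 w 0.0246
red 0.2 82 [0.4853 0.2012 0.1705] xmid 0.4861
red 0.21 223 [0.4847 0.2099 0.17  ] xmid 0.4846
red 0.26 223 [0.476  0.2599 0.1652] xmid 0.4759
red 0.27 218 [0.4744 0.27   0.1644] xmid 0.4741
red 0.28 211 [0.4731 0.28   0.1637] xmid 0.4729
red 0.29 219 [0.4735 0.29   0.1638] xmid 0.4734
red 0.3 223 [0.4742 0.2999 0.1637] xmid 0.474
red 0.31 220 [0.4748 0.31   0.1637] xmid 0.4747
red 0.32 235 [0.4751 0.32   0.1637] xmid 0.4751
red 0.33 236 [0.4759 0.33   0.1637] xmid 0.4757
blue 0.22 807 [0.4805 0.2202 0.1758] xmid 0.4798
blue 0.23 945 [0.4802 0.23   0.1758] xmid 0.4802
blue 0.24 927 [0.4808 0.24   0.1757] xmid 0.4807
blue 0.25 1308 [0.4837 0.2504 0.1783] xmid 0.482
```

```bash
python3 -m jog '[0.0016,-0.01,0.0008,0,0,0, 0.0032,-0.02,0.0017,0,0,0, 0.0048,-0.03,0.0025,0,0,0, 0.0066,-0.04,0.0034,0,0,0, 0.0083,-0.05,0.0043,0,0,0, 0.01,-0.06,0.0052,0,0,0, 0.0117,-0.07,0.006,0,0,0, 0.0134,-0.08,0.007,0,0,0, 0.0167,-0.1,0.0085,0,0,0, 0.0167,-0.115,0.0085,0,0,0]'
python3 -c "from h import *;ft(3);peg()"
```

```text
clock: 8.48
eef_pos: [0.4929, 0.1238, 0.2228]
tool_rot: [0.722, 0.68, 0.094, -0.089]
ft_force: [0.1, -0.7, -1.2]
grip_width: 0.0248
grasp_force: 60.4
F [-0.05 -1.16 -0.61] +- [0.44 0.64 0.23] M [-0.312  0.023  0.003] p [0.4926 0.1231 0.2225] t 8.63 w 0.0251
red 0.2 221 [0.4864 0.2    0.1708] xmid 0.4862
red 0.21 212 [0.4847 0.21   0.17  ] xmid 0.4846
red 0.22 210 [0.4829 0.2199 0.1691] xmid 0.4828
red 0.23 214 [0.4811 0.23   0.1682] xmid 0.481
red 0.24 204 [0.4795 0.2399 0.1673] xmid 0.4793
red 0.25 215 [0.4777 0.2499 0.1664] xmid 0.4776
red 0.26 141 [0.4761 0.2594 0.1653] xmid 0.4759
blue 0.13 918 [0.4931 0.13   0.1826] xmid 0.4932
blue 0.14 966 [0.4936 0.14   0.1827] xmid 0.493
blue 0.15 925 [0.4942 0.1499 0.1825] xmid 0.494
blue 0.16 1900 [0.4946 0.16   0.1817] xmid 0.4956
```

The nozzle is clear of the peg and no contact force was felt. Next I carry it to the tub.

```bash
python3 -m jog '[0.005,-0.02,0,0,0,0, 0.013,-0.06,0,0,0,0, 0.022,-0.105,0,0,0,0, 0.03,-0.15,0,0,0,0, 0.04,-0.2,0,0,0,0, 0.05,-0.25,0,0,0,0, 0.06,-0.3,0,0,0,0, 0.068,-0.34,-0.01,0,0,0, 0.073,-0.375,-0.03,0,0,0, 0.0755,-0.3925,-0.05,0,0,0]'
python3 -m jog '[0,0,-0.03,0,0,0, 0,0,-0.06,0,0,0, 0,0,-0.09,0,0,0, 0,0,-0.11,0,0,0, 0,0,-0.118,0,0,0, 0,0,-0.118,0,0,0, 0,0,-0.118,0,0,0]'
python3 - <<'E'
from h import *
o=bot.get_obs();print(np.round(o['eef_pos'],4),o['joint_pos'],o['ft_force'])
im,d=look("top","t2",["nozzle"],["tub","lid_edge","nozzle"])
look("wrist","w4",[],["tub"])
E
```

```text
clock: 9.52
eef_pos: [0.5541, -0.1923, 0.1824]
tool_rot: [0.722, 0.679, 0.094, -0.088]
ft_force: [0.5, 1.3, -1.1]
grip_width: 0.0246
grasp_force: 60.3
clock: 10.1
eef_pos: [0.5532, -0.1886, 0.0885]
tool_rot: [0.721, 0.68, 0.094, -0.089]
ft_force: [0.1, 0.3, 0.5]
grip_width: 0.0251
grasp_force: 60.3
[ 0.5532 -0.1886  0.0885] [-0.42347195  0.63553318  0.00232959  1.03354922  0.24229214  1.19423877] [0.14781236 0.34884643 0.51121082]
top call nozzle [0.6217 0.2511 0.0211] 0.53
top call nozzle [ 0.5574 -0.1625  0.0496] 0.46
top call tub [ 5.610e-01 -1.759e-01  3.000e-04] 0.9
top call tub [ 0.5555 -0.1733  0.036 ] 0.18
top call lid_edge [ 0.6581 -0.1716  0.2227] 0.62
top call nozzle [ 0.5564 -0.1733  0.0324] 0.66
```

View pics/w4.png

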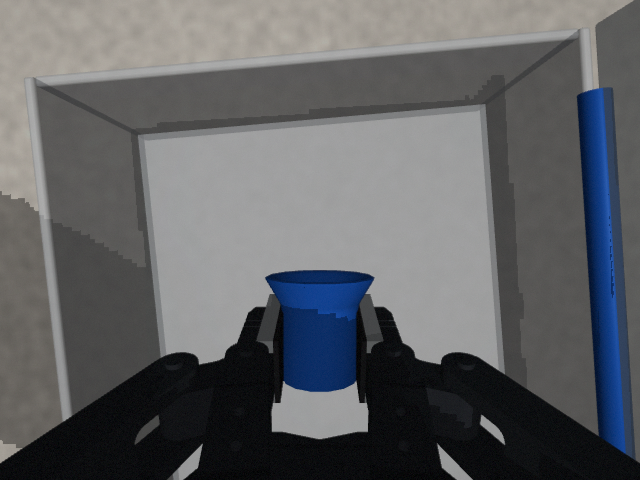

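The view shows the nozzle (320,330) well inside the tub walls, between (145,135) and (485,105). I lower it a little and release it.

```bash
python3 -m jog '[0,0,-0.005,0,0,0, 0,0,-0.008,0,0,0, 0,0,-0.008,0,0,0]'; python3 -m jog '[0,0,0,0,0,0, 0,0,0,0,0,0,0,0,0,0,0,0,0,0,0,0,0,0,0,0,0,0,0,0,0,0,0,0,0,0]' 0.2
```

```text
clock: 10.7
eef_pos: [0.5523, -0.1888, 0.081]
tool_rot: [0.722, 0.68, 0.094, -0.09]
ft_force: [-0.4, -0.5, -0.5]
grip_width: 0.0245
grasp_force: 60.3
clock: 11.2
eef_pos: [0.5529, -0.189, 0.0818]
tool_rot: [0.722, 0.68, 0.094, -0.089]
ft_force: [-0.1, -1.3, 0.3]
grip_width: 0.0513
grasp_force: 0.0
```

```bash
python3 -m jog '[0,0,0.02,0,0,0, 0,0,0.06,0,0,0, 0,0,0.1,0,0,0, 0,0,0.15,0,0,0, 0,0,0.2,0,0,0, 0,0,0.25,0,0,0, 0,0,0.3,0,0,0, 0,0,0.325,0,0,0]'
python3 - <<'E'
from h import *
from scipy.spatial.transform import Rotation as R
look("wrist",None,[],["nozzle","lid_edge"]);look("top",None,[],["nozzle"])
o=bot.get_obs();A=R.from_quat(o["tool_rot"]);print(np.round(o["eef_pos"],4))
for a in (.2,.26):
    s,c=np.sin(a),np.cos(a)
    B=R.from_matrix(np.array([[0,c,s],[1,0,0],[0,s,-c]]));print(a,(B*A.inv()).as_rotvec()/2)
E
```

```text
clock: 11.87
eef_pos: [0.5535, -0.1892, 0.3478]
tool_rot: [0.721, 0.68, 0.096, -0.086]
ft_force: [0.6, -0.3, 0.4]
grip_width: 0.0513
grasp_force: 0.0
wrist call nozzle [ 0.5555 -0.1795  0.0177] 0.63
wrist call lid_edge [ 0.6525 -0.1732  0.2208] 0.67
top call nozzle [ 0.5564 -0.1752  0.0204] 0.63
[ 0.5525 -0.1889  0.3406]
0.2 [-0.13274707 -0.09713968  0.01647957]
0.26 [-0.13333127 -0.12696019  0.01250437]
```

```bash
python3 -m jog '[0,0,0,-0.045,-0.032,0.005, 0.03,0,0,-0.09,-0.065,0.01, 0.07,0.005,0,-0.133,-0.097,0.016, 0.11,0.01,0,-0.133,-0.097,0.016, 0.14,0.012,0,-0.133,-0.097,0.016, 0.166,0.012,0,-0.133,-0.097,0.016, 0.166,0.012,0,-0.133,-0.097,0.016, 0.166,0.012,0,-0.133,-0.097,0.016]' -1
python3 - <<'E'
from h import *
o=bot.get_obs();print(np.round(o['eef_pos'],4),np.round(o['joint_pos'],2))
look("wrist","w5",[],["lid_edge"])
E
```

```text
clock: 12.78
eef_pos: [0.6856, -0.1788, 0.3375]
tool_rot: [0.704, 0.704, 0.069, 0.069]
ft_force: [0.3, 0.1, -0.2]
grip_width: 0.0
grasp_force: 0.0
[ 0.6856 -0.1788  0.3375] [-0.27  0.54  0.52  1.36  0.05  1.3 ]
wrist call lid_edge [ 0.6546 -0.1727  0.2258] 0.8
```

View pics/w5.png

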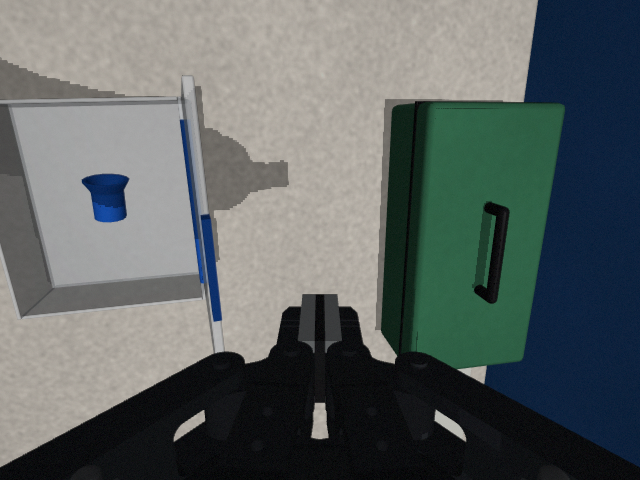

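The wrist view shows the nozzle in the tub at (107,198). The closed fingers at (320,310) are on the outer (+x) side of the lid edge at (210,270). I descend, then push the lid over.

```bash
python3 -m jog '[0,0,-0.03,0,0,0, 0,0,-0.06,0,0,0, 0,0,-0.08,0,0,0, -0.01,0,-0.08,0,0,0, -0.02,0,-0.08,0,0,0, -0.03,0,-0.08,0,0,0, -0.04,0,-0.08,0,0,0]'
python3 -c "from h import *;look('top',None,[],['lid_edge']);print(bot.get_obs()['eef_pos'])"
```

```text
clock: 13.47
eef_pos: [0.6522, -0.1798, 0.2777]
tool_rot: [0.704, 0.703, 0.071, 0.071]
ft_force: [0.8, -0.7, 0.1]
grip_width: -0.0001
grasp_force: 0.6
top call lid_edge [ 0.6487 -0.1709  0.2227] 0.82
[ 0.65173095 -0.17983052  0.27821789]
```

```bash
python3 -m jog '[-0.015,0,-0.001,0,0,0, -0.032,0,-0.003,0,0,0, -0.0475,0,-0.006,0,0,0, -0.063,0,-0.01,0,0,0, -0.079,0,-0.015,0,0,0, -0.094,0,-0.02,0,0,0, -0.108,0,-0.029,0,0,0, -0.121,0,-0.038,0,0,0, -0.134,0,-0.0475,0,0,0, -0.134,0,-0.0475,0,0,0]'
python3 -c "from h import *;look('top',None,[],['lid_edge']);print(bot.get_obs()['eef_pos'],bot.get_obs()['ft_force'])"
```

```text
clock: 14.4
eef_pos: [0.5437, -0.1793, 0.2384]
tool_rot: [0.704, 0.703, 0.07, 0.07]
ft_force: [-0.8, 0.1, -1.3]
grip_width: -0.0001
grasp_force: 0.0
top call lid_edge [ 0.5338 -0.1735  0.1832] 0.89
[ 0.54615773 -0.17950454  0.24001651] [0.80545953 0.29029432 0.73855223]
```

```bash
python3 -m jog '[-0.011,0,-0.012,0,0,0, -0.021,0,-0.025,0,0,0, -0.03,0,-0.039,0,0,0, -0.038,0,-0.056,0,0,0, -0.046,0,-0.075,0,0,0, -0.049,0,-0.09,0,0,0, -0.051,0,-0.102,0,0,0, -0.051,0,-0.11,0,0,0, -0.051,0,-0.114,0,0,0, -0.051,0,-0.114,0,0,0]'
python3 -c "from h import *;look('top',None,[],['lid_edge']);ft(3)"
```

```text
clock: 15.33
eef_pos: [0.5062, -0.1794, 0.1484]
tool_rot: [0.704, 0.703, 0.071, 0.071]
ft_force: [0.8, 0.2, 0.1]
grip_width: -0.0003
grasp_force: 0.0
top call lid_edge [ 0.4885 -0.1719  0.0738] 0.87
F [-0.25  0.14  0.34] +- [0.24 0.63 0.44] M [-0.014  0.194  0.017] p [ 0.5063 -0.1795  0.1492] t 15.58 w -0.0002
```

```bash
python3 -m jog '[0,0,-0.002,0,0,0, 0,0,-0.004,0,0,0, 0,0,-0.004,0,0,0]'
python3 -c "from h import *;ft(2)"; python3 -m jog '[0,0,-0.002,0,0,0, 0,0,-0.004,0,0,0, 0,0,-0.004,0,0,0]'; python3 -c "from h import *;ft(2)"
```

```text
clock: 15.83
eef_pos: [0.5063, -0.1796, 0.1474]
tool_rot: [0.704, 0.703, 0.072, 0.073]
ft_force: [-4.6, 1.5, 12.0]
grip_width: -0.0001
grasp_force: 5.5
F [-4.16  1.53 11.59] +- [0.18 0.01 0.14] M [0.284 0.685 0.032] p [ 0.5063 -0.1796  0.1474] t 15.93 w -0.0004
clock: 16.18
eef_pos: [0.5063, -0.1796, 0.1469]
tool_rot: [0.704, 0.703, 0.072, 0.074]
ft_force: [-13.2, 3.4, 28.6]
grip_width: -0.0001
grasp_force: 14.6
F [-12.89   3.63  29.54] +- [0.18 0.29 0.46] M [0.81  1.833 0.16 ] p [ 0.5063 -0.1797  0.1469] t 16.28 w 0.0001
```

```bash
python3 -m jog '[0,0,0.01,0,0,0, 0,0,0.03,0,0,0, 0,0,0.07,0,0,0, 0,0,0.12,0,0,0, -0.03,0,0.17,0,0,0, -0.08,0,0.2,0,0,0,-0.13,0,0.22,0,0,0,-0.18,0,0.22,0,0,0,-0.18,0,0.22,0,0,0]'
python3 - <<'E'
from h import *
im,d=look("top","t3",[],["lid_edge","nozzle","tub","pot","magnet","jar","drops","gasket","scraper"])
P=pts("top",d,d>0);l=P[(P[:,0]>.5)&(P[:,0]<.63)&(P[:,1]>-.25)&(P[:,1]<-.1)]
A=np.c_[l,np.ones(len(l))][:,[0,1,3]];print(np.linalg.lstsq(A,l[:,2],rcond=None)[0],np.percentile(l[:,2],[1,10,50,90,99]))
E
```

```text
clock: 17.03
eef_pos: [0.3573, -0.1787, 0.3194]
tool_rot: [0.704, 0.703, 0.07, 0.072]
ft_force: [-0.8, 0.5, -1.6]
grip_width: -0.0
grasp_force: 0.0
top call lid_edge [ 0.487  -0.171   0.0765] 0.84
top call tub [ 0.5615 -0.1783  0.0031] 0.56
top call pot [0.3269 0.2722 0.0026] 0.86
top call magnet [6.283e-01 2.551e-01 5.000e-04] 0.77
top call jar [ 0.3834 -0.3458  0.0006] 0.97
top call drops [ 0.3451 -0.2144  0.0005] 0.58
top call gasket [0.7251 0.1163 0.0011] 0.66
top call gasket [0.4782 0.3478 0.1591] 0.51
top call scraper [ 0.3757  0.0238 -0.0015] 0.7
[0.00192336 0.00081484 0.07386506] [0.06997075 0.07213394 0.07483446 0.07745256 0.07971706]
```

View pics/t3.png

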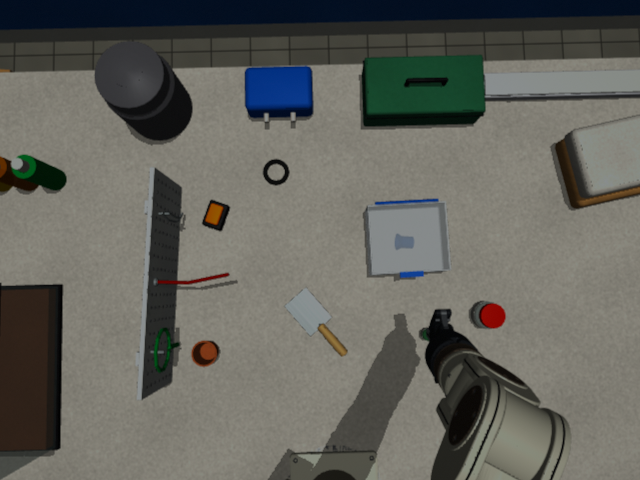

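The lid lies flat and shut: its slope is about 0.002 rad and its top is at z about 75 mm. The nozzle shows through it at (403,241), and the bystanders have not moved.

```bash
python3 -c "from workcell import bot;print(bot.job_done())"
```

```text
the job is handed in; nothing more can be done
None
```

The nozzle came off the peg with no contact force felt beyond about 1 N of sensor noise; it now lies in the tub with the lid fully shut, everything else is where it was, and the job was handed in at about 17 s.

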